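# Tip the rolls off their rims

## Task

The large solder reel, the small solder reel and the roll of black tape have been left standing on their rims and could roll off the bench. Push each of them over with the fingertips so that it lies flat on one of its ends, close to where it stood (within a hand's breadth or so) and at rest on the bench. Only push: do not lift or carry them, and leave the other things on the bench where they are.

Things in the scene. Friction and masses are not known exactly. Their poses are not given: they have to be found in the camera images.
- big_reel_center (a point): Large solder reel: white winding, black 52 mm flanges, 42 mm long (axis), 0.35 kg (varies). Point: its centre; z: the roll's own axis. It starts on its rim on the bench, axis level (centre 25 to 26 mm up, top at about 51 mm); lying flat, centre 21 mm up. Pushed sideways it rolls; pushed level along its axis it tends to slide; it tips if the fingertip presses its end face near the top and follows it up and over.
- small_reel_center (a point): Small solder reel: two pale flanges of 42 mm diameter, 30 mm long (axis), 0.12 kg (varies). Point: its centre; z: the roll's own axis. It starts on its rim on the bench, axis level (centre 20 to 21 mm up, top at about 41 mm), heading anywhere; lying flat, either end down, the centre is 15 mm up. Pushed along its axis near the top it tips over; pushed sideways it rolls.
- tape_roll_center (a point): Roll of black tape, a ring of 68 mm outer diameter with an open core, 18 mm long (axis), 0.06 kg (varies). Point: its centre; z: the roll's own axis. It starts on its rim on the bench, axis level (centre 34 mm up, top at 68 mm), heading anywhere; lying flat, either end down, the centre is 9 mm up. Pushed along its axis near the top it tips over; pushed sideways it rolls.
- fin_sink: bystander: black finned heat sink 34x40 mm, 22 mm high. Origin at the centre of its underside, z up.
- jar: bystander: small glass jar of screws with a red lid, 48 mm across, 58 mm high. Origin at the centre of its underside, z up.
- small_bottle: bystander: brown dropper bottle with a black spout, 28 mm across, 84 mm high, stands upright and falls easily. Origin at the centre of its underside, z up.
- circuit_board: bystander: circuit board 42x62 mm, 14 mm high. Origin at the centre of its underside, z up.
- flat_reel: bystander: blue wick reel, 37 mm across and 12 mm high, which already lies flat. Origin at the centre of its underside, z up.
- cup: bystander: white dotted mug, 92 mm across, 93 mm high, its handle reaching 80 mm from the middle to its own -y. Origin at the centre of its underside, z up.
- big_reel: The same big reel as the point of that name; its origin is the middle of one of its two end faces, on the axis, z along the axis towards the other end. (The bench top's front edge, nearest the robot, runs along y at x = 0.35 and has no lip: things pushed past it fall off.)
- small_reel: The same small reel as the point of that name; its origin is the middle of one of its two end faces, on the axis, z along the axis towards the other end.
- tape_roll: The same tape roll as the point of that name; its origin is the middle of one of its two end faces, on the axis, z along the axis towards the other end. (Lamps hang over the left: a black shade beyond x = 0.68 for y 0.2 to 0.5, underside 0.25 m up; a grey head over y > 0.4, x 0.25 to 0.75, underside 0.46 m up.)
Mind the look-alikes: they are no part of the job. Leave any yellow look-alike of the small_reel alone.

How it is judged (in metres and radians):
At the end, for the whole second after the job is handed in: The large reel, small reel and black tape roll all lie flat (axis within 0.1 rad of vertical, either end down), centres within 4 mm of their lying height on the bench, at rest (under 0.02 m/s) ((angle between big_reel_center's own z axis and vertical below 0.1 rad or angle between big_reel_center's own z axis and vertical above 3.04 rad) and height (world z) of big_reel_center between 0.017 and 0.025 m and linear speed of each of big_reel, small_reel, tape_roll below 0.02 m/s and (angle between small_reel_center's own z axis and vertical below 0.1 rad or angle between small_reel_center's own z axis and vertical above 3.04 rad) and height (world z) of small_reel_center between 0.011 and 0.019 m and (angle between tape_roll_center's own z axis and vertical below 0.1 rad or angle between tape_roll_center's own z axis and vertical above 3.04 rad) and height (world z) of tape_roll_center between 0.005 and 0.013 m); the robot touches nothing.
It fails at once if a roll is lifted: its centre more than 42 mm (large reel), 36 mm (small reel) or 46 mm (tape) above the bench (height (world z) of big_reel_center above 0.042 m or height (world z) of small_reel_center above 0.036 m or height (world z) of tape_roll_center above 0.046 m).
It fails at once if a roll is pushed, rolled or carried more than 13 cm from where it stood (distance of any of big_reel_center, small_reel_center, tape_roll_center from where it was at the start of the episode above 0.13 m).
It fails at once if another thing (heat sink, jar, bottle, circuit board, flat reel, mug) is shoved more than 2 cm or tipped (distance of any of fin_sink, jar, small_bottle, circuit_board, flat_reel, cup from where it was at the start of the episode above 0.02 m or angle between any of fin_sink, jar, small_bottle, circuit_board, flat_reel, cup's own z axis and vertical above 0.4 rad).
It also fails if it takes over 72 s, if anything falls off the work surface, if the arm or the gripper's body presses on something with over 40 N, if the wrist force passes 120 N, or if a joint passes its speed limit or range.

## Robot

A 6-joint arm with a two-finger parallel gripper is mounted at the origin on a cart in front of the work surface, level with it; the furniture and walls round the work are solid. World frame = base frame: x ahead of the robot, y to its left, z up, the work surface at z = 0. Lengths are in mm, angles in rad, forces in N, time in s.
With the tool pointing down it reaches from about 350 to 775 mm from the base axis. Payload 5.5 kg.
Tool frame: the origin (TCP) lies on the centre line of the jaws, within the pads' length; the fingertips stand 14 mm ahead of it and the grasp point (between the pads) lies 5 mm behind it; z points along the fingers, y is the line along which they close (so a half turn about z gives the same grasp; the last joint's range is limited). The gripper opens to 85 mm and grips with 20 to 120 N. Pads are 22 mm wide; open, the fingers measure 114 mm over their backs; the gripper's body (76 mm by 85 mm) begins 54 mm behind the grasp point. The pads swing forward as they close: fully open they stand 13 mm farther back than shut.
Start: joints at [1.169, 0.313, 0.046, 1.304, 0, 1.431], TCP at [148.844, 555.442, 245.323] pointing down, gripper open.
Joint ranges: [-2.76, 2.76], [-0.86, 1.69], [-1.03, 1.26], [-2.2, 2.34], [-1.47, 1.5], [-3.14, 3.14]. Speed limits (rad/s): [2.57, 2.57, 3.14, 3.14, 3.14, 3.14].

## Interface

Orientations are given as [roll, pitch, yaw] about the fixed x, y, z axes, in that order (R = Rz(yaw) Ry(pitch) Rx(roll)).
In Python, from station import * gives the robot as it stands.
- The arm moves only by the shell command python3 -m pendant 'ROWS' [OPENING] [FORCE]. ROWS is text: rows parted by semicolons, each of 4 numbers parted by spaces: the shift along the tool's x, y, z in units of 50 mm (1.0 is 50 mm), then the turn about the tool's z in units of 6 degrees (1.0 is 6 degrees). A call has 1 to 5 rows; each row is the pose to reach, as a shift and turn from the pose commanded when the call began, along the tool's axes at that moment; what a row does not reach only later rows make up. A row lasts 1/8 s, in which the tool goes at most 62.5 mm and 10.7 degrees, less where a joint would pass 70% of its speed; a pose out of reach is approached as far as the arm can. A call with a gripper value outside its range is refused whole. OPENING is the opening, from 0 (shut) to 1 (fully open), set as the call begins (- or left out, the last holds). The fingers move at their own pace and stop on an object; FORCE is the grip in N (left out, the last holds). Time passes only in rows, so rows that repeat a pose let the fingers close. It gives the time, the measured TCP pose, the force, the opening and the grip force at its end, in the units of the state.
- observe(): the state, without advancing time (a new reading comes with each control period).
- capture(name): name is "scene" or "side" or "wrist"; returns a dict with "color" (400x640x3 uint8, blue, green, red), "depth" (400x640 float32, mm along the optical axis (not along the pixel's ray), 0 where there is no reading), "vertical_fov" (degrees; the focal length in pixels is half the picture's height over the tangent of half this angle, whatever the lens; pixels are square), "cx", "cy" (the principal point, pixels), "k1" (the pictures are not rectified: a ray, as slopes to the right and down, at radius r is drawn at 1 + k1 r^2 times it, then the intrinsics apply), "xyz" and "rotation" of the camera in the world; the wrist camera has in their place "T_tool_cam" (4x4, takes a point from camera to tool coordinates, whose origin is the TCP and whose axes are the flange's). Camera axes: x right, y down, z forward; pixel columns grow to the right and rows downward; lengths in mm; the calibration is good to about 2 mm. A picture is of the moment at which its call begins: read the wrist's pose just before it.
- job_done(): hands the job in; it is judged then, once.
The state is a dict: "time": time; "q": joint angles; "joint_velocities": joint speeds; "effort": joint torques, N m; "tcp_pos": TCP position; "ee_rot": TCP orientation; "wrist_force": force on the tool from outside, world axes, zero at the start; "moment": the same for the moment, N m; "width": finger opening in mm; "gripper_force": force on a finger pad.
Only numpy, scipy, OpenCV 4.12 (cv2) and the standard library are available. Lean on these libraries where they do the work, as an engineer would, in place of code of your own. Each camera call takes 0.05 s, during which the arm holds its last target. There are 200 camera calls.

## Working session

There is one attempt and no reset: what is moved stays moved. The work goes in short steps, Python scripts to look and compute and a shell command to move; the robot and the scene stay as the last step left them, time stands still between calls to the robot, and variables do not carry over. Pictures are saved under pics/ and viewed, at most 10 in all, crops included, and the job is handed in when it is done.

```bash
mkdir -p pics; cat > h.py <<'E'
from station import *
import numpy as np, cv2
from scipy.spatial.transform import Rotation as R
def cam(c, st=None):
    f=200/np.tan(np.radians(c["vertical_fov"])/2)
    if "T_tool_cam" in c:
        T=np.eye(4);T[:3,:3]=R.from_euler('xyz',st["ee_rot"]).as_matrix();T[:3,3]=st["tcp_pos"]
        T=T@np.array(c["T_tool_cam"])
    else:
        r=np.array(c["rotation"]);T=np.eye(4)
        T[:3,:3]=r if r.shape==(3,3) else R.from_euler('xyz',r).as_matrix();T[:3,3]=c["xyz"]
    return f,T
def cloud(c,st=None):
    f,T=cam(c,st);v,u=np.mgrid[0:400,0:640].astype(float)
    K=np.array([[f,0,c["cx"]],[0,f,c["cy"]],[0,0,1]])
    p=cv2.undistortPoints(np.stack([u.ravel(),v.ravel()],1)[:,None],K,np.array([c["k1"],0,0,0.]))[:,0]
    d=c["depth"].ravel();P=np.stack([p[:,0]*d,p[:,1]*d,d],1)@T[:3,:3].T+T[:3,3]
    P[d==0]=np.nan
    return P.reshape(400,640,3)
def show(c,name,box=None,s=1):
    im=c["color"]
    if box: im=im[box[1]:box[3],box[0]:box[2]]
    cv2.imwrite("pics/"+name,cv2.resize(im,None,fx=s,fy=s,interpolation=cv2.INTER_CUBIC))
E
python3 - <<'E'
from h import *
import pickle
st=observe();print(st)
D={}
for n in("scene","side","wrist"):
    D[n]=capture(n);c=D[n];print(n,{k:v for k,v in c.items() if k not in("color","depth")})
pickle.dump((st,D),open("d.pkl","wb"))
show(D["scene"],"scene0.png",s=1.25)
show(D["side"],"side0.png",s=1.25)
E
```

```text
{'time': 0.0, 'q': array([ 1.16939127e+00,  3.13982668e-01,  4.49706840e-02,  1.30363948e+00,
       -3.79610164e-05,  1.43119522e+00]), 'joint_velocities': array([ 0.00029069, -0.00179747,  0.00081847, -0.00062913, -0.00147768,
        0.00063831]), 'effort': array([ 8.97850314e-04, -4.80629110e+01,  2.98533404e+01,  1.95197971e-02,
        1.44703385e-06, -2.67797283e-06]), 'tcp_pos': array([148.6435357 , 554.92889147, 244.4155785 ]), 'ee_rot': array([-3.13975028e+00, -2.20546975e-04,  2.87978854e+00]), 'wrist_force': array([-0.36154155,  0.174134  ,  0.0404577 ]), 'moment': array([-0.01747207, -0.01690815, -0.03464129]), 'gripper_force': 0.0, 'width': 85.49228598315362}
scene {'vertical_fov': 50.16636225262221, 'cx': 316.3173735752888, 'cy': 200.34617944629886, 'k1': -0.07592859802243619, 'xyz': array([-59.83987061, 488.31721997, 596.1110742 ]), 'rotation': array([-2.20808156,  0.00350173, -2.20274685])}
side {'vertical_fov': 57.01414781180681, 'cx': 325.0167969120782, 'cy': 196.10053538597705, 'k1': -0.07817693914741804, 'xyz': array([ 557.05535826, -696.17095759,  498.55718379]), 'rotation': array([-2.08390633, -0.00779359,  0.04385248])}
wrist {'vertical_fov': 59.0928500679147, 'cx': 318.98958962000034, 'cy': 198.01936512342422, 'k1': -0.05384966408383752, 'T_tool_cam': array([[ 1.65402116e-04, -9.61234651e-01, -2.75731606e-01,
         6.99067709e+01],
       [ 9.99999454e-01, -1.25448636e-04,  1.03719557e-03,
        -7.20915207e-02],
       [-1.03157848e-03, -2.75731627e-01,  9.61234105e-01,
        -1.28942353e+02],
       [ 0.00000000e+00,  0.00000000e+00,  0.00000000e+00,
         1.00000000e+00]])}
```

View pics/scene0.png

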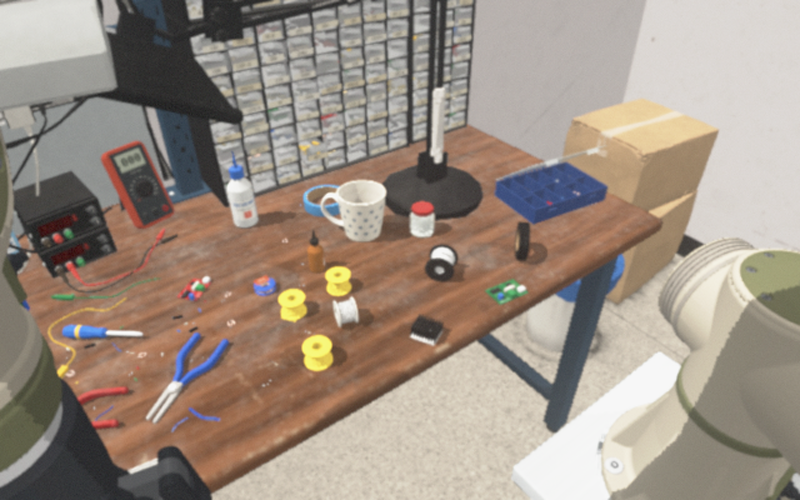

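View pics/side0.png

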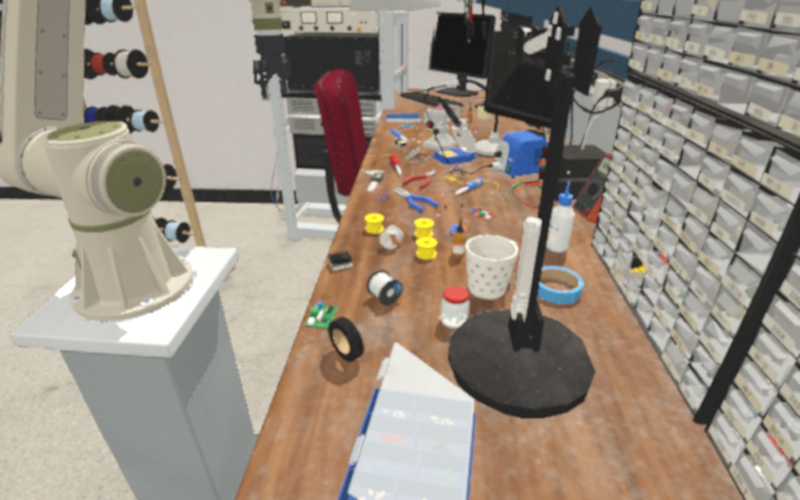

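The scene picture (1.25x) shows these candidates:
- **Small reel:** the pale one at (346,312). The yellow look-alikes at (292,305), (338,281) and (317,352) are to be left alone.
- **Large reel:** white winding with black flanges at (441,262).
- **Black tape:** at (522,241). The blue tape at (322,200) isn't part of the job.

Next I'll measure them with depth and check one close crop.

```bash
python3 - <<'E'
from h import *
import pickle
st,D=pickle.load(open("d.pkl","rb"))
c=D["scene"];im=c["color"]
show(c,"crop0.png",(220,130,460,310),3.3)
pts=[]
for n in("scene","side"):
    c=D[n];P=cloud(c);m=(P[...,2]>5)&(P[...,2]<100)&(P[...,0]>345)&(P[...,0]<800)&(P[...,1]>-350)&(P[...,1]<400)
    g=P[(abs(P[...,2])<30)&(P[...,0]>380)&(P[...,0]<560)&(P[...,1]>-250)&(P[...,1]<250)]
    print(n,"table z med",np.median(g[:,2]))
    pts.append(np.hstack([P[m],c["color"][m]]))
Q=np.vstack(pts);np.save("Q.npy",Q)
g=np.zeros((230,380),np.uint8);ij=np.c_[(Q[:,0]-340)//2,(Q[:,1]+355)//2].astype(int)
g[ij[:,0],ij[:,1]]=1;g=cv2.morphologyEx(g,cv2.MORPH_CLOSE,np.ones((3,3)))
n,L=cv2.connectedComponents(g)
l=L[ij[:,0],ij[:,1]]
for k in range(1,n):
    q=Q[l==k]
    if len(q)<40: continue
    p=q[:,:3];xy=p[:,:2];ce,sz,an=cv2.minAreaRect(xy.astype(np.float32))
    print(k,len(q),"med",np.median(p,0).round(),"x",p[:,0].min().round(),p[:,0].max().round(),"y",p[:,1].min().round(),p[:,1].max().round(),"zmax",np.percentile(p[:,2],98).round(),"rect",np.round(ce),np.round(sz),round(an),"bgr",np.median(q[:,3:],0))
# top-down colour map at 1 px/mm
o=np.zeros((460,760,3),np.uint8);Q=Q[np.argsort(Q[:,2])]
for x,y,z,b,gg,r in Q:
    cv2.circle(o,(int(400-y),int(800-x)),1,(b,gg,r),-1)
cv2.imwrite("pics/top.png",o[0:455])
E
```

```text
scene table z med -1.3020658011045612
side table z med -0.1510061625736796
1 171 med [377. -70.   8.] x 363.0 402.0 y -98.0 -46.0 zmax 12.0 rect [380. -70.] [58. 33.] 70 bgr [127. 191. 130.]
2 545 med [387. 104.  17.] x 362.0 415.0 y 78.0 127.0 zmax 22.0 rect [388. 102.] [42. 42.] 28 bgr [57. 60. 66.]
4 1059 med [ 442. -164.   43.] x 414.0 475.0 y -195.0 -132.0 zmax 68.0 rect [ 444. -164.] [21. 74.] 46 bgr [53. 58. 63.]
5 567 med [439. 264.  28.] x 419.0 464.0 y 242.0 286.0 zmax 31.0 rect [443. 264.] [41. 46.] 57 bgr [103. 243. 247.]
6 1109 med [486. -13.  34.] x 457.0 524.0 y -46.0 23.0 zmax 48.0 rect [490. -11.] [53. 51.] 39 bgr [101. 102. 104.]
7 541 med [481. 187.  28.] x 462.0 511.0 y 165.0 209.0 zmax 39.0 rect [488. 186.] [36. 49.] 73 bgr [192. 203. 208.]
8 3674 med [ 573. -310.   51.] x 483.0 629.0 y -350.0 -257.0 zmax 98.0 rect [ 557. -310.] [ 94. 142.] 85 bgr [219. 217. 212.]
9 132 med [537. 381.  10.] x 519.0 555.0 y 359.0 400.0 zmax 12.0 rect [539. 380.] [10. 53.] 39 bgr [198.  119.5  85. ]
10 494 med [554. 244.  27.] x 536.0 579.0 y 220.0 267.0 zmax 30.0 rect [558. 245.] 
[... 401 characters left out ...]
84 med [636. 260.  10.] x 619.0 658.0 y 241.0 279.0 zmax 12.0 rect [638. 259.] [38. 38.] 83 bgr [199.5 138.  132. ]
16 3326 med [676.  27.  65.] x 633.0 741.0 y -21.0 90.0 zmax 92.0 rect [682.  40.] [121.  96.] 75 bgr [185. 200. 207.]
18 86 med [705. 351.   7.] x 690.0 721.0 y 328.0 379.0 zmax 10.0 rect [703. 351.] [24. 54.] 22 bgr [147. 183. 177.]
20 76 med [769.  43.  16.] x 765.0 780.0 y 30.0 59.0 zmax 23.0 rect [771.  44.] [29. 14.] 79 bgr [158.5 129.   94.5]
21 123 med [787.   0.  18.] x 775.0 800.0 y -11.0 22.0 zmax 25.0 rect [786.   3.] [12. 39.] 41 bgr [179. 145.  79.]
22 88 med [791.  70.  15.] x 774.0 800.0 y 62.0 83.0 zmax 25.0 rect [790.  70.] [31. 15.] 37 bgr [178.  142.5 113.5]
```

View pics/crop0.png

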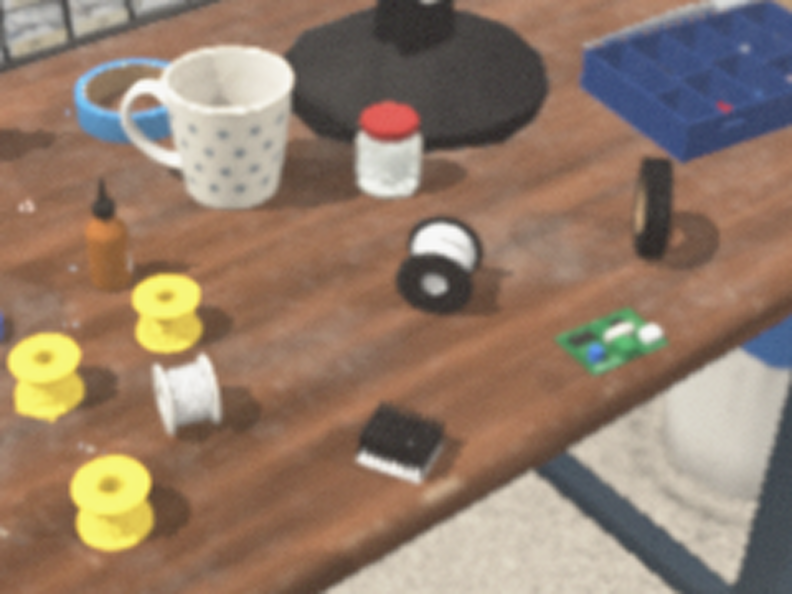

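View pics/top.png

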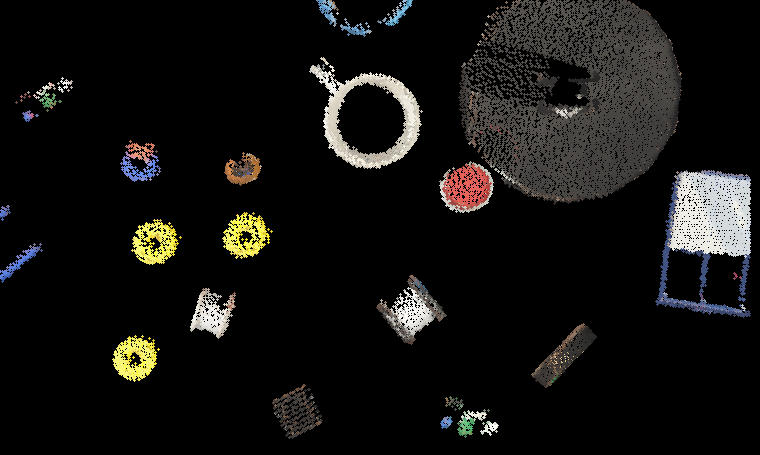

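Top view (1 px/mm): x = 800 − row, y = 400 − col.

| Roll | Centre (x, y) in mm | Axis heading |
|---|---|---|
| Small reel | (488, 186) | about 75° |
| Large reel | (490, −11) | about 130° |
| Tape | (444, −164) | about 46° |

The crop confirms the white reel between the yellow ones. I'll start with the small reel: the tool's y axis already lies along 75°, so I can push along −y.

```bash
python3 -m pendant '-8.47 -4.18 0 0;-8.47 -4.18 0 0;-8.47 -4.18 0 0;-8.47 -4.18 0 0;-8.47 -4.18 0 0' 0 20; cat > to.py <<'E'
# to.py x y z [yaw_deg]: shift in tool axes/units from now
import sys;from h import *
s=observe();a=list(map(float,sys.argv[1:]))
d=R.from_euler('xyz',s["ee_rot"]).inv().apply(np.array(a[:3])-s["tcp_pos"])/50
t=-(((a[3]-np.degrees(s["ee_rot"][2])+180)%360)-180)/6 if len(a)>3 else 0
print("now",s["time"],s["tcp_pos"].round(1),np.degrees(s["ee_rot"]).round(1),"F",s["wrist_force"].round(1),"q",s["q"].round(2));print("rows",d.round(2),round(t,2))
E
python3 to.py 503.5 244 120 165
```

```text
time: 0.78
tcp_pos: [384.9, 347.8, 245.2]
ee_rot: [3.141, 0.0, 2.88]
wrist_force: [-0.1, -0.0, 0.1]
width: -0.0
gripper_force: 0.0
now 0.775 [384.9 347.8 245.2] [180.   0. 165.] F [-0.1 -0.   0.1] q [ 0.58  0.2  -0.1   1.27  0.    0.84]
rows [-2.83 -1.39  2.5 ] 0.0
```

```bash
python3 -m pendant '-2.83 -1.39 0 0;-2.83 -1.39 0 0;-2.83 -1.39 0 0;-2.83 -1.39 1.2 0;-2.83 -1.39 2.4 0'; python3 -m pendant '0 0 1.2 0;0 0 1.5 0;0 0 1.5 0'; python3 to.py 503.5 244 50 165
python3 - <<'E'
from h import *
st=observe();c=capture("wrist");show(c,"w1.png");P=cloud(c,st)
m=(P[...,2]>5)&(P[...,2]<60)&(abs(P[...,0]-490)<60)&(abs(P[...,1]-180)<42)
p=P[m];print(len(p),p.min(0),p.max(0),cv2.minAreaRect(p[:,:2].astype(np.float32)))
E
```

```text
time: 1.4
tcp_pos: [503.6, 245.0, 124.3]
ee_rot: [3.14, 0.002, 2.878]
wrist_force: [-0.2, 0.8, -1.1]
width: -0.0
gripper_force: 0.0
time: 1.78
tcp_pos: [502.2, 245.5, 50.2]
ee_rot: [-3.141, -0.001, 2.88]
wrist_force: [0.4, 1.0, -0.6]
width: 0.2
gripper_force: 0.0
now 1.775 [502.2 245.5  50.2] [-1.80e+02 -1.00e-01  1.65e+02] F [ 0.4  1.  -0.6] q [ 0.31  0.42 -0.31  0.85  0.    0.57]
rows [-0.03 -0.02  0.  ] 0.0
6307 [464.89005883 159.25450676   5.02228203] [549.96869309 207.93005624  43.12692207] ((510.6597900390625, 181.16864013671875), (31.272720336914062, 87.74812316894531), 73.64802551269531)
```

View pics/w1.png

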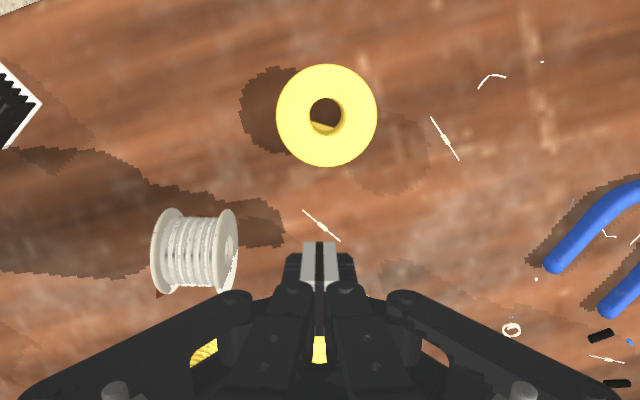

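The wrist view shows the white reel at (195,250), with its right end facing the shut fingertips at (320,255). They line up. I'll push along tool −y, rising a little.

```bash
python3 -m pendant '-0.5 -0.5 0 0' >/dev/null 2>&1 || true; echo
```

```text
(no output)
```

That row had a wrong x shift in it. I'll check where the tool is and correct it.

```bash
python3 to.py 496.5 220 50 165; python3 - <<'E'
from h import *
st=observe();c=capture("wrist");show(c,"w2.png",(60,120,400,330),2)
E
```

```text
now 1.95 [521.6 216.8  53.3] [179.8   0.2 165.2] F [ 0.6  0.4 -0.3] q [ 0.25  0.42 -0.29  0.85  0.    0.51]
rows [ 0.5  -0.07  0.06] 0.04
```

View pics/w2.png

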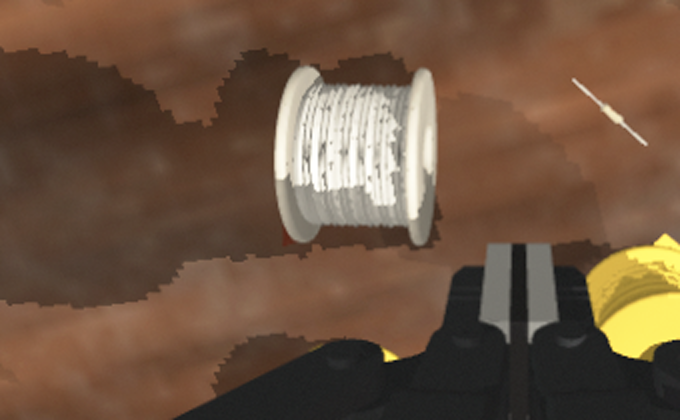

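Nothing was touched: the reel at (355,155) is standing and clear of the fingers at (515,290). I'll move back into line, then push.

```bash
python3 -m pendant '0.5 0.1 0 0;0.5 0.1 0 0'; python3 -m pendant '0 -0.25 0 0;0 -0.45 -0.05 0;0 -0.65 -0.15 0;0 -0.85 -0.25 0;0 -1.05 -0.3 0'; python3 - <<'E'
from h import *
st=observe();c=capture("wrist");show(c,"w3.png",(0,60,500,330),1.4)
E
```

```text
time: 2.25
tcp_pos: [498.0, 227.0, 53.0]
ee_rot: [3.14, 0.003, 2.881]
wrist_force: [0.3, -0.7, 0.5]
width: -0.1
gripper_force: 0.0
time: 2.88
tcp_pos: [483.7, 174.7, 65.8]
ee_rot: [3.141, 0.0, 2.879]
wrist_force: [0.0, 0.0, 0.0]
width: -0.3
gripper_force: 0.0
```

View pics/w3.png

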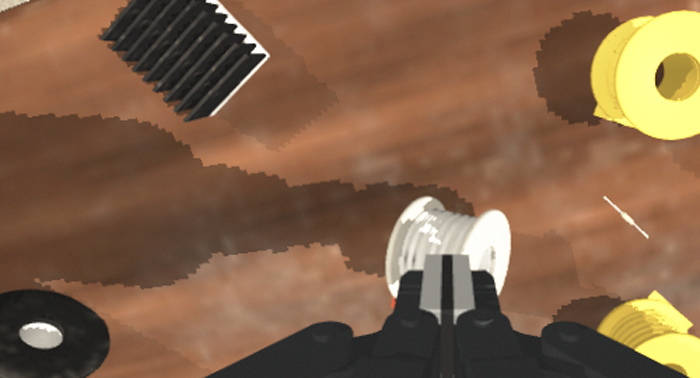

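The finger is at (445,300) on top of the reel, which still stands: the tip passed over it. I'll back off, measure, and push about 10 mm lower.

```bash
python3 -m pendant '0 0 -0.5 0;0 1.1 -0.5 0;0 1.1 -0.5 0;0 1.1 -0.5 0;0 1.1 -0.5 0'; cat > meas.py <<'E'
import sys;from h import *
def meas(x,y,r,zmin=5,cams=("scene","side"),zmax=80):
    for n in cams:
        st=observe();c=capture(n);P=cloud(c,st)
        m=(P[...,2]>zmin)&(P[...,2]<zmax)&(np.hypot(P[...,0]-x,P[...,1]-y)<r)
        p=P[m]
        if len(p)<20: print(n,"few",len(p));continue
        print(n,len(p),"min",p.min(0).round(),"max",p.max(0).round(),"z98",np.percentile(p[:,2],98).round(1),[np.round(v,1) for v in cv2.minAreaRect(p[:,:2].astype(np.float32))])
if __name__=="__main__": a=list(map(float,sys.argv[1:4]));meas(*a,cams=sys.argv[4:] or ("scene","side"))
E
python3 meas.py 485 184 42 scene side wrist; python3 to.py 502 241 43 165
```

```text
time: 3.55
tcp_pos: [497.2, 227.8, 89.9]
ee_rot: [-3.141, -0.001, 2.879]
wrist_force: [0.6, -0.5, -0.5]
width: -0.3
gripper_force: 0.0
scene 318 min [458. 170.   5.] max [507. 210.  41.] z98 39.1 [array([482.4, 190.2]), array([30.9, 41.6]), np.float64(71.0)]
side 240 min [465. 164.   5.] max [511. 225.  80.] z98 77.3 [array([490.3, 195.3]), array([54.6, 42.7]), np.float64(74.8)]
wrist 3635 min [463. 169.   6.] max [510. 225.  80.] z98 41.3 [array([489. , 197.5]), array([49.4, 41. ]), np.float64(72.5)]
now 3.7 [497.6 227.9  90.2] [-180.    -0.   164.9] F [ 0.3 -0.8  0.5] q [ 0.28  0.36 -0.29  0.93  0.    0.55]
rows [-0.02  0.28  0.94] -0.01
```

```bash
python3 -m pendant '0 0 0.88 0;0 0 0.88 0;0 0 0.88 0'; python3 -m pendant '0 -0.25 0 0;0 -0.45 -0.05 0;0 -0.65 -0.15 0;0 -0.85 -0.25 0;0 -1.05 -0.3 0'; python3 meas.py 478 180 50 scene side; python3 to.py 490 220 43 165
```

```text
time: 4.08
tcp_pos: [498.1, 228.5, 47.0]
ee_rot: [3.142, -0.0, 2.879]
wrist_force: [0.1, 0.2, 0.1]
width: 0.1
gripper_force: 0.0
time: 4.7
tcp_pos: [484.2, 177.1, 61.8]
ee_rot: [3.142, 0.0, 2.879]
wrist_force: [0.0, -0.0, 0.2]
width: 0.0
gripper_force: 0.0
scene 536 min [459. 145.   5.] max [505. 196.  79.] z98 78.3 [array([481.4, 171.4]), array([47.9, 39.6]), np.float64(75.0)]
side 253 min [464. 137.   6.] max [507. 178.  80.] z98 78.1 [array([486.6, 156.3]), array([44.4, 38.2]), np.float64(12.1)]
now 4.8 [484.  176.9  61.6] [-180.    -0.   164.9] F [ 0.1 -0.2  0.1] q [ 0.19  0.33 -0.41  0.83 -0.    0.46]
rows [0.11 0.86 0.37] -0.01
```

```bash
python3 -m pendant '0 0 -0.8 0;0 0 -1.6 0;0 0 -2 0;0 0 -2 0'; python3 meas.py 478 165 55 scene side; python3 to.py 452.5 34 160 130
```

```text
time: 5.3
tcp_pos: [485.5, 178.3, 162.7]
ee_rot: [3.14, 0.003, 2.88]
wrist_force: [0.1, -0.2, -0.2]
width: 0.0
gripper_force: 0.0
scene 338 min [454. 131.   5.] max [496. 172.  31.] z98 30.0 [array([474.8, 151.6]), array([39.8, 39.7]), np.float64(56.4)]
side 183 min [458. 126.   5.] max [498. 170.  31.] z98 30.1 [array([479.1, 147.4]), array([39.9, 40.9]), np.float64(69.3)]
now 5.4 [483.9 178.  160.4] [-1.80e+02 -1.00e-01  1.65e+02] F [-0.3 -0.5 -0.2] q [ 0.2   0.24 -0.26  1.07  0.    0.46]
rows [-0.14 -2.94  0.01] 5.83
```

The small reel is flat: its top is 30 mm up and it covers about 40×40 mm. Next is the large reel. I'll turn to yaw 130° and push along tool −x.

```bash
python3 -m pendant '-0.14 -2.94 0 1.7;-0.14 -2.94 0 3.4;-0.14 -2.94 0 5.1;-0.14 -2.94 0 5.83;-0.14 -2.94 0 5.83'; python3 to.py 451.4 35 56 130; python3 meas.py 490 -11 48 scene side wrist
```

```text
time: 6.02
tcp_pos: [452.0, 33.9, 159.9]
ee_rot: [-3.14, -0.002, 2.269]
wrist_force: [0.4, 0.3, 1.0]
width: 0.1
gripper_force: 0.0
now 6.025 [452.   33.9 159.9] [-1.799e+02 -1.000e-01  1.300e+02] F [0.4 0.3 1. ] q [-0.1   0.13 -0.41  1.04  0.    0.77]
rows [0.02 0.01 2.08] 0.0
scene 580 min [456. -42.   5.] max [524.  22.  50.] z98 48.1 [array([488.8,  -9.1]), array([52.5, 48.6]), np.float64(39.2)]
side 536 min [460. -46.   5.] max [524.  20.  51.] z98 48.5 [array([492. , -13.2]), array([51.4, 44.7]), np.float64(37.7)]
wrist 935 min [458. -15.   5.] max [499.  22.  49.] z98 46.3 [array([480.4,   2.3]), array([50. , 11.5]), np.float64(39.5)]
```

```bash
python3 -m pendant '0 0 1.2 0;0 0 2.06 0;0 0 2.06 0;0 0 2.06 0'; python3 -m pendant '-0.45 0 0 0;-0.7 0 -0.02 0;-0.95 0 -0.1 0;-1.2 0 -0.2 0;-1.45 0 -0.3 0'; python3 -m pendant '-0.2 0 -0.02 0;-0.3 0 -0.02 0;-0.3 0 -0.02 0'; python3 - <<'E'
from h import *
c=capture("scene");show(c,"s4.png",(240,130,460,300),3)
E
```

```text
time: 6.68
tcp_pos: [453.9, 34.4, 59.4]
ee_rot: [3.141, 0.001, 2.27]
wrist_force: [-0.2, -0.1, 0.3]
width: 0.4
gripper_force: 0.0
time: 7.3
tcp_pos: [500.8, -22.6, 73.9]
ee_rot: [3.141, 0.001, 2.269]
wrist_force: [-0.6, 0.5, 0.4]
width: -0.1
gripper_force: 0.0
time: 7.68
tcp_pos: [509.2, -33.0, 73.9]
ee_rot: [-3.141, -0.001, 2.269]
wrist_force: [-0.4, 0.2, 0.0]
width: 0.2
gripper_force: 0.0
```

View pics/s4.png

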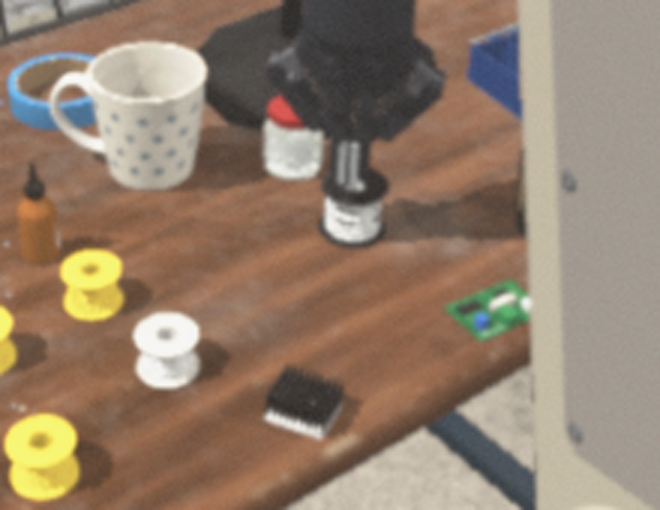

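The large reel at (352,205) and the small reel at (167,350) both lie flat. I'll raise the tool and go behind the tape.

```bash
python3 -m pendant '0 0 -1 0;0 0 -2 0;0 0 -2 0'; python3 meas.py 525 -48 42; python3 to.py 409 -200 172 136
```

```text
time: 8.1
tcp_pos: [511.6, -33.0, 178.3]
ee_rot: [3.137, 0.006, 2.27]
wrist_force: [0.9, -0.4, -1.0]
width: 0.0
gripper_force: 0.0
scene 430 min [492. -75.   5.] max [545. -23.  44.] z98 42.6 [array([518.2, -49.7]), array([50.3, 52.1]), np.float64(36.9)]
side 484 min [496. -79.   5.] max [547. -25.  43.] z98 42.4 [array([522.5, -52.3]), array([52. , 50.9]), np.float64(47.7)]
now 8.2 [509.2 -32.5 174.5] [180.   0. 130.] F [-0.2  0.  -0.5] q [-0.22  0.22 -0.25  1.09  0.    0.65]
rows [-1.27 -3.69  0.05] -0.99
```

```bash
python3 -m pendant '-1.27 -3.69 0 -0.5;-1.27 -3.69 0 -1;-1.27 -3.69 0 -1;-1.27 -3.69 0 -1;-1.27 -3.69 0 -1'; python3 meas.py 444 -164 48 side wrist; python3 to.py 409 -200 70 136
```

```text
time: 8.82
tcp_pos: [407.8, -199.8, 173.0]
ee_rot: [3.141, -0.003, 2.372]
wrist_force: [0.5, 0.8, -1.0]
width: -0.2
gripper_force: 0.0
side 741 min [ 415. -196.    5.] max [ 475. -148.   69.] z98 68.1 [array([ 444.7, -166.3]), array([19.6, 69.5]), np.float64(47.5)]
wrist 2995 min [ 415. -194.    6.] max [ 471. -135.   70.] z98 68.6 [array([ 444.6, -164.3]), array([18.7, 66.6]), np.float64(46.3)]
now 8.925 [ 408.8 -199.   173.5] [ 1.800e+02 -1.000e-01  1.361e+02] F [ 0.1  0.9 -0.1] q [-0.63  0.12 -0.38  1.07  0.    0.14]
rows [-0.02 -0.01  2.07] 0.01
```

```bash
python3 -m pendant '0 0 1.2 0;0 0 2.05 0;0 0 2.05 0;0 0 2.05 0'; python3 -m pendant '0 0.35 0 0;0 0.55 0 0;0 0.75 0 0;0 0.95 0 0;0 1.1 0 0'; python3 -m pendant '0 0.1 0 0;0 0.1 -1 0;0 0.1 -2 0;0 0.1 -2 0;0 0.1 -2 0'; python3 meas.py 470 -138 60; python3 meas.py 478 151 50;  python3 meas.py 520 -50 45
python3 - <<'E'
from h import *
c=capture("side");show(c,"side5.png",(230,150,430,310),3.5)
E
```

```text
time: 9.43
tcp_pos: [410.0, -199.7, 72.9]
ee_rot: [3.141, 0.001, 2.376]
wrist_force: [-0.3, -0.4, 0.8]
width: 0.1
gripper_force: 0.0
time: 10.05
tcp_pos: [447.5, -160.1, 71.9]
ee_rot: [3.141, 0.0, 2.374]
wrist_force: [-0.1, 0.3, 0.0]
width: -0.3
gripper_force: 0.0
time: 10.68
tcp_pos: [450.3, -156.9, 171.5]
ee_rot: [-3.142, -0.0, 2.374]
wrist_force: [-0.5, 0.4, 0.5]
width: -0.2
gripper_force: 0.0
scene 438 min [ 443. -169.    5.] max [ 512. -101.   20.] z98 18.5 [array([ 479.4, -134. ]), array([64.4, 70. ]), np.float64(46.4)]
side 693 min [ 446. -173.    5.] max [ 515. -105.   21.] z98 19.8 [array([ 481.2, -138.4]), array([67.2, 69.3]), np.float64(38.9)]
scene 341 min [456. 131.   5.] max [498. 172.  31.] z98 30.1 [array([475.1, 151.3]), array([39.8, 38.6]), np.float64(57.0)]
side 181 min [458. 125.   5.] max [498. 170.  31.] z98 30.1 [array([478.4, 147.4]), array([38.5, 39.4]), np.float64(50.2)]
scene 434 min [494. -75.   6.] max [544. -22.  44.] z98 42.4 [array([518.2, -49.2]), array([50.3, 50.5]), np.float64(22.4)]
side 485 min [496. -79.   5.] max [547. -27.  43.] z98 42.5 [array([521.2, -52.6]), array([51.4, 50.5]), np.float64(57.2)]
```

View pics/side5.png

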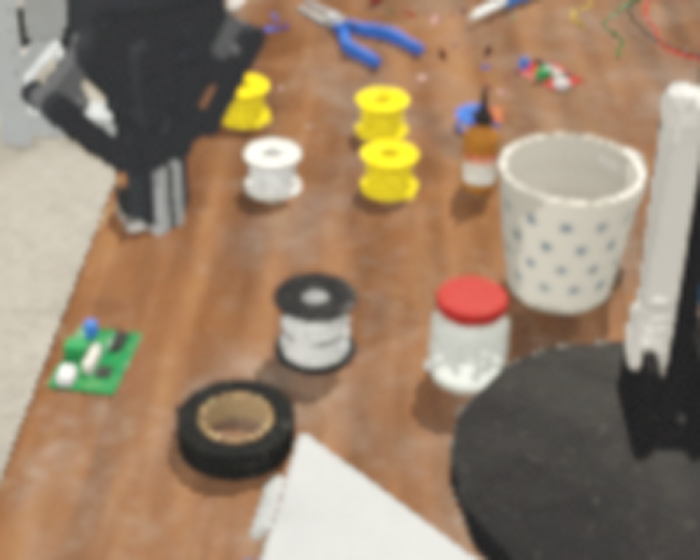

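All three lie flat: the tape at (235,428), the large reel at (315,322) and the small reel at (272,170). The neighbouring items in view still stand, and the gripper is raised clear.

```bash
python3 -c "from station import *; print(job_done())"
```

```text
the job is handed in; nothing more can be done
None
```

I pushed the large reel, small reel and black tape over; all three measured flat and close to where they stood, and I handed the job in at about 11 s of the 72 s limit (no verdict was returned).

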